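# Turn the insect hotel's back board over on the mat

## Robot

A 6-joint arm with a two-finger parallel gripper is mounted at the origin on the work surface. World frame = base frame: x ahead of the robot, y to its left, z up, the work surface at z = 0. Lengths are in m, angles in rad, forces in N, time in s.
With the tool pointing down it reaches from about 0.35 to 0.875 m from the base axis. Payload 4.2 kg.
Tool frame: the origin (TCP) lies midway between the tips of the shut fingers; the grasp point (between the pads) lies env.grasp_offset behind it (env.grasp_offset is the distance from the TCP to the grasp point, in m); z points along the fingers, y is the line along which they close (so a half turn about z gives the same grasp; the last joint's range is limited). The gripper opens to 85 mm and grips with 20 to 120 N. Pads are 22 mm wide; open, the fingers measure 114 mm over their backs; the gripper's body (76 mm by 85 mm) begins 54 mm behind the grasp point. The pads swing forward as they close: fully open they stand 13 mm farther back than shut.
Start: joints at [-1.087, 0.385, 0.008, 0, -1.194, -0.259], TCP at [0.139, -0.609, 0.231] pointing down, gripper open.
Joint ranges: [-3.14, 3.14], [-1.21, 2.06], [-1.07, 1.41], [-3.16, 2.05], [-2.99, -0.16], [-3.1, 3.1]. Speed limits (rad/s): [2.79, 2.79, 3.14, 3.14, 3.14, 3.14].

## Interface

Orientations are given as a unit quaternion [x, y, z, w].
In Python, from workcell import env gives the robot as it stands. Calls block until the motion is done:
- env.move_to(position, orientation): joint-space move of the TCP to a pose.
- env.move_linear(position, rot=None, speed=0.15): straight line of the TCP; rot=None keeps the orientation; speed is the mean speed in m/s.
- env.set_joints(angles): joint-space move.
- env.open() and env.close_gripper(grip_force=None): open the fingers fully, or close them until they stop; grip_force is the grip in N (None keeps the last).
- env.sleep(seconds).
- env.ik(position, orientation): joint angles nearest the present ones, or None.
- env.camera(name): name is "side" or "top" or "wrist"; returns the picture (400x640x3 uint8, red, green, blue); there is no depth.
- env.camera_info(name): a dict with "K" (3x3 intrinsics, pixels), "k1" (the pictures are not rectified: a ray, as slopes to the right and down, at radius r is drawn at 1 + k1 r^2 times it, then the intrinsics apply), "origin" and "attitude" of the camera in the world; the wrist camera has in their place "T_tool_cam" (4x4, takes a point from camera to tool coordinates, whose origin is the TCP and whose axes are the flange's). Camera axes: x right, y up, looking along -z (the intrinsics and any distortion apply to the point x, -y, -z); pixel columns grow to the right and rows downward; lengths in m; the calibration is good to about 2 mm. A picture is of the moment at which its call begins: read the wrist's pose just before it. camera_info takes no time and is no camera call.
A pose or a line that the arm cannot do raises env.Unreachable and nothing moves.
- env.hand_in(): hands the job in; it is judged then, once.
Readings, each from a call of its own:
- env.read_t(): time.
- env.read_joints(): joint angles.
- env.read_joint_velocities(): joint speeds.
- env.read_joint_efforts(): joint torques, N m.
- env.read_tcp_pos(): TCP position.
- env.read_orientation(): TCP orientation.
- env.read_force(): force on the tool from outside, world axes, zero at the start.
- env.read_ft_torque(): the same for the moment, N m.
- env.read_opening(): opening from 0.0 (shut) to 1.0 (fully open).
- env.read_finger_force(): force on a finger pad.
Only numpy, scipy, OpenCV 4.12 (cv2) and the standard library are available. Lean on these libraries where they do the work, as an engineer would, in place of code of your own. Each camera call takes 0.05 s, during which the arm holds its last target. There are 200 camera calls.

## Task

The back board of the insect hotel lies on the cork mat with its two cleats underneath. Turn it over so that the cleats look up and its plain face lies flat on the mat: tip it over on its edge rather than carrying it up through the air, and ease it down gently, never letting it slam. Leave it lying on the mat, and leave the log, the glue jar and the screwdriver where they are.

Things in the scene. Friction and masses are not known exactly. Their poses are not given: they have to be found in the camera images.
- board: Loose plywood board, about 0.25 kg, 160 (x) x 120 (y) x 9 mm, on two square cleats fixed under it at x = -55 and +55 mm, each 20 mm wide (x), 24 mm tall and 120 mm long (y), flush with the board's long edges. 33 mm tall in all; the origin is the centre of this 160 x 120 x 33 mm envelope. Its z axis points out of the plain face: up at the start, down when turned over.
- edge_left (a point): Middle of the board's long edge at its +y side, halfway through the 9 mm plywood (4.5 mm below the plain face, 28.5 mm above the cleats' feet). Below it, between the cleats, the underside is free: 90 mm wide along x, 24 mm high, open right through to the other long edge. Axes as the board's.
- edge_right (a point): The same at the board's -y side. Tipped up a quarter turn the board can stand on the cleats' ends and a long edge, 33 mm wide: it drops onto this side by itself from about 20 degrees short of upright, and falls over onto its plain face from about 10 degrees past upright unless held back.
- mat: Cork mat fixed to the bench, 360 mm (x) by 540 mm (y) by 3 mm thick; origin at the centre of its underside, at bench level, so that its top is 3 mm above. Firm and not slippery.
- log: Bystander: a round log slice with drilled holes, 72 mm in diameter, 55 mm tall, standing on the bench; origin at the centre of its underside. Must stay where it is.
- glue: Bystander: an upright white glue jar with an orange lid, 60 mm in diameter, 75 mm tall; origin at the centre of its underside. Must stay where it is.
- driver: Bystander: a screwdriver lying on the bench, about 200 mm long along its x; origin on its underside. Must stay where it is.
Mind the look-alikes: they are no part of the job. Several things look just like the board: the one meant starts nearest to the robot's base.

How it is judged:
By the outcome, as a careful person would: the job done as asked, in the order asked, and still so for the second after the job is handed in, with the robot touching nothing.
It also fails if it takes over 48 s, if anything falls off the work surface, if the arm or the gripper's body presses on something with over 40 N, if the wrist force passes 120 N, or if a joint passes its speed limit or range.

## Working session

There is one attempt and no reset: what is moved stays moved. The work goes in short steps, each a Python script; the robot and the scene stay as the last script left them, time stands still between calls to the robot, and variables do not carry over. Pictures are saved under pics/ and viewed, at most 11 in all, crops included, and the job is handed in when it is done.

```bash
ls; mkdir -p pics; python3 - <<'E'
from workcell import env
import cv2
for n in("top","side"):
    cv2.imwrite(f"pics/{n}0.png",env.camera(n)[:,:,::-1]); print(n,env.camera_info(n))
print(env.camera_info("wrist"),env.grasp_offset,env.read_t(),env.read_orientation(),env.read_opening())
E
```

```text
pics
top {'K': array([[395.79845608,   0.        , 319.49309413],
       [  0.        , 395.79845608, 201.35683388],
       [  0.        ,   0.        ,   1.        ]]), 'k1': -0.07963033905705719, 'origin': array([ 0.3400136 , -0.01827586,  1.06258199]), 'attitude': array([-0.07669774,  0.07754574,  0.7047815 , -0.70099012])}
side {'K': array([[435.72194826,   0.        , 321.5824164 ],
       [  0.        , 435.72194826, 196.04899354],
       [  0.        ,   0.        ,   1.        ]]), 'k1': -0.046357076536543064, 'origin': array([-0.17300556,  0.75849141,  0.65696431]), 'attitude': array([-0.1897633 ,  0.46499359,  0.80875489, -0.30608232])}
{'K': array([[290.31549329,   0.        , 324.36501123],
       [  0.        , 290.31549329, 199.53047039],
       [  0.        ,   0.        ,   1.        ]]), 'k1': 0.011542713286490631, 'T_tool_cam': array([[-1.31896541e-04,  9.61522132e-01,  2.74727449e-01,
         6.92243594e-02],
       [ 9.99999987e-01,  9.99071085e-05,  1.30433430e-04,
         6.10948166e-04],
       [ 9.79674048e-05,  2.74727463e-01, -9.61522133e-01,
        -1.41692213e-01],
       [ 0.00000000e+00,  0.00000000e+00,  0.00000000e+00,
         1.00000000e+00]])} 0.0187 0.1 [-1.12083224e-01  9.93698319e-01  9.81685663e-04 -1.92881339e-04] 1.0022739369469407
```

View pics/top0.png

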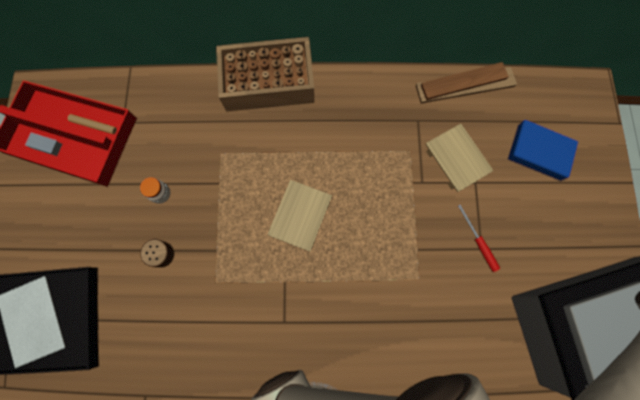

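View pics/side0.png

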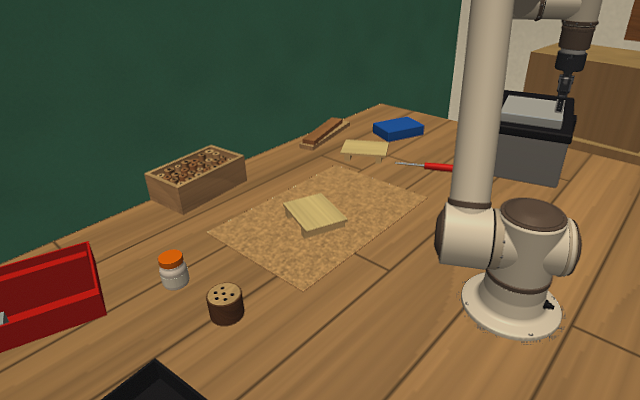

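Two things look like the board in the top picture: one on the mat at (300,215) and one on the bench at (460,157). The one on the mat fits, because it is nearer the base and lies on the cork. An enlarged crop should confirm this and give its corners.

```bash
cat > h.py <<'E'
import numpy as np, cv2
from workcell import env
from scipy.spatial.transform import Rotation as R
def ray(name,px):
    i=env.camera_info(name); k=np.array([i["k1"],0,0,0,0])
    s=cv2.undistortPoints(np.array([[px]],float),i["K"],k)[0,0]
    return i["origin"],R.from_quat(i["attitude"]).apply([s[0],-s[1],-1])
def at(name,px,z):
    o,d=ray(name,px); return o+d*(z-o[2])/d[2]
def crop(name,x,y,w,h,f,out):
    cv2.imwrite(out,cv2.resize(env.camera(name)[y:y+h,x:x+w,::-1],None,fx=f,fy=f,interpolation=cv2.INTER_CUBIC))
E
python3 - <<'E'
from h import *
crop("top",255,170,90,90,6.6,"pics/c1.png")
for p in [(300,215),(460,157)]: print(at("top",p,.036),np.linalg.norm(at("top",p,.036)[:2]))
E
```

```text
[0.53144508 0.03146715 0.036     ] 0.5323758567549661
[ 0.69125004 -0.40824043  0.036     ] 0.8027993947422598
```

View pics/c1.png

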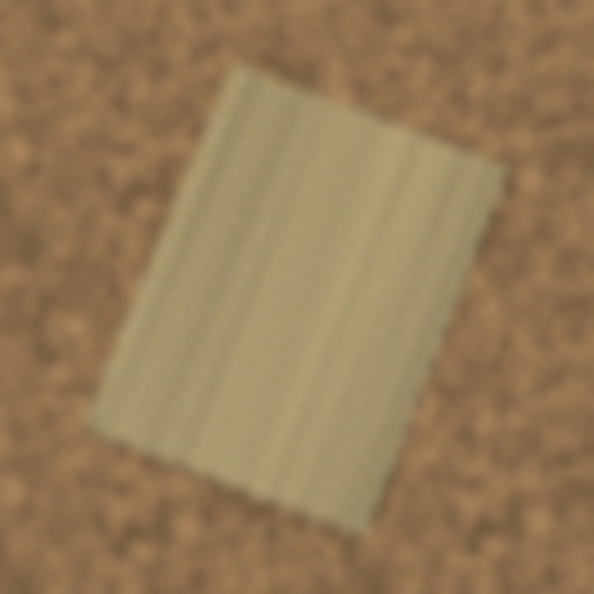

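The crop confirms the plain plywood board on cork. Its corners in the crop are A(240,65), B(505,168), C(368,533) and D(92,430), and the long edges are A–D and B–C.

Plan:
1. Pinch the +y long edge with one finger in the gap, and tip the board upright about its -y edge.
2. Regrip a cleat across its width and ease the board down.

Next I fit the pose and check IK.

```bash
cat >> h.py <<'E'
px=lambda u:(255+(u[0]+.5)/6.6-.5,170+(u[1]+.5)/6.6-.5)
def fit():
    W=np.array([at("top",px(u),.036)[:2] for u in [(240,65),(505,168),(368,533),(92,430)]])
    B=np.array([[80,60],[80,-60],[-80,-60],[-80,60]])/1e3
    c=W.mean(0); H=(W-c).T@B; yaw=np.arctan2(H[1,0]-H[0,1],H[0,0]+H[1,1])
    r=np.array([[np.cos(yaw),-np.sin(yaw)],[np.sin(yaw),np.cos(yaw)]])
    return c,yaw,r,W-c-B@r.T
C,YAW,R2,RES=fit()
def w(x,y,z): # board-start frame (x,y from centre, z world height) -> world
    return np.r_[C+R2@[x,y],z]
def ori(p,close,flip=1):
    """tool dir pitched p (deg) from -y(board) through down (90) to +y (180); close 'n' normal / 'x'"""
    t=np.deg2rad(p); a=np.array([0,-np.cos(t),-np.sin(t)])
    y=flip*(np.array([0,-np.sin(t),np.cos(t)]) if close=='n' else np.array([1.,0,0]))
    M=np.c_[np.cross(y,a),y,a]; Z=R.from_euler('z',YAW)
    return (Z*R.from_matrix(M)).as_quat()
def chain(seq,q0=None):
    pass
G=env.grasp_offset
def tcp(gx,gy,gz,p):  # tcp from grasp point in board-start frame
    t=np.deg2rad(p); return w(gx,gy-G*np.cos(t),gz-G*np.sin(t))
def P1(th,d=.009):  # pinch point while tipping about the -y foot (tilt th deg)
    t=np.deg2rad(th); y,z=.120-d,.0285
    return y*np.cos(t)-z*np.sin(t)-.06, .003+y*np.sin(t)+z*np.cos(t)
E
python3 - <<'E'
from h import *
print(C,np.rad2deg(YAW),np.abs(RES).max(), "q",env.read_joints())
for n,p in dict(log=(155,253),glue=(152,186),driver=(488,253)).items(): print(n,at("top",p,.055))
for p in [(220,153),(415,152),(418,281),(217,282)]: print("mat",at("top",p,.003))
f=lambda q:None if q is None else np.round(q,2)
for fl in(1,-1):
  for th in(17,40,65,90):
    y,z=P1(th); print('n',fl,th,f(env.ik(tcp(0,y,z,th),ori(th,'n',fl))))
  for x in(-.055,.055):
   for p in(0,20,40):
    for phi in(0,45,90):  # past upright; pivot y=-.093
      t=np.deg2rad(phi); gy,gz=.009+.015,.100
      y=-.093+gy*np.cos(t)-gz*np.sin(t); z=.003+gz*np.cos(t)+gy*np.sin(t)
      print('x',fl,x,p,phi,f(env.ik(tcp(x,y,z,p+phi),ori(p+phi,'x',fl))))
E
```

```text
[0.53293921 0.03075699] -21.011938941419803 0.002772497407581856 q [-1.08740378e+00  3.85427570e-01  6.96523783e-03 -3.61286119e-04
 -1.19401397e+00 -2.58580687e-01]
log [0.42996927 0.40380651 0.055     ]
glue [0.60818634 0.42679305 0.055     ]
driver [ 0.42523613 -0.45339945  0.055     ]
mat [0.71737912 0.26125899 0.003     ]
mat [ 0.71741443 -0.29205535  0.003     ]
mat [ 0.3580706  -0.27971021  0.003     ]
mat [0.3582704  0.25212528 0.003     ]
n 1 17 [ 0.65  0.94 -0.21  0.53 -1.64  0.22]
n 1 40 [ 0.59  0.69 -0.33  0.47 -1.35  0.31]
n 1 65 [ 0.45  0.46 -0.45  0.35 -1.02  0.52]
n 1 90 [ 0.22  0.33 -0.47  0.   -0.77  0.98]
x 1 -0.055 0 0 [ 0.64  0.91 -0.51  0.57 -1.7   1.65]
x 1 -0.055 0 45 [ 0.46  0.5  -0.74  0.59 -1.05  1.83]
x 1 -0.055 0 90 [ 0.07  0.39 -0.72  0.   -0.46  2.7 ]
x 1 -0.055 20 0 [ 0.63  0.74 -0.54  0.54 -1.47  1.73]
x 1 -0.055 20 45 [ 0.36  0.36 -0.75  0.45 -0.82  2.05]
x 1 -0.055 20 90 [-0.21  0.42 -0.5  -0.57 -0.68 -2.84]
x 1 -0.055 40 0 [ 0.59  0.57 -0.58  0.49 -1.24  1.83]
x 1 -0.055 40 45 [ 0.22  0.28 -0.68  0.12 -0.66  2.46]
x 1 -0.055 40 90 [-0.48  0.53 -0.3
[... 971 characters left out ...]
 20 90 [-0.21  0.42 -0.5  -0.57 -0.68  0.3 ]
x -1 -0.055 40 0 [ 0.59  0.57 -0.58  0.49 -1.24 -1.32]
x -1 -0.055 40 45 [ 0.22  0.28 -0.68  0.12 -0.66 -0.68]
x -1 -0.055 40 90 [-0.48  0.53 -0.38 -0.88 -0.98  0.74]
x -1 0.055 0 0 [ 0.47  0.97 -0.34  0.75 -1.77 -1.39]
x -1 0.055 0 45 [ 0.31  0.6  -0.52  0.67 -1.11 -1.18]
x -1 0.055 0 90 [-0.02  0.51 -0.45  0.   -0.61 -0.35]
x -1 0.055 20 0 [ 0.47  0.82 -0.35  0.68 -1.53 -1.3 ]
x -1 0.055 20 45 [ 0.22  0.49 -0.51  0.47 -0.88 -0.95]
x -1 0.055 20 90 [-0.23  0.54 -0.26 -0.5  -0.79  0.23]
x -1 0.055 40 0 [ 0.43  0.67 -0.38  0.59 -1.28 -1.2 ]
x -1 0.055 40 45 [ 0.1   0.43 -0.42  0.11 -0.76 -0.55]
x -1 0.055 40 90 [-0.45  0.63 -0.14 -0.83 -1.05  0.6 ]
```

```bash
python3 - <<'E'
from h import *
y,z=P1(17); o=ori(17,'n'); A=tcp(0,y,z,17); b=np.r_[R2@[0,1],0]
env.move_to(A+.05*b+[0,0,.13],o); print(env.read_t())
env.move_linear(A+.04*b,speed=.2); print(env.read_t(),env.read_tcp_pos()-A-.04*b,env.read_force())
crop("side",230,130,180,135,4.4,"pics/pre.png")
E
```

```text
3.1
3.9 [ 2.44906796e-04 -5.58250588e-05 -2.02446806e-04] [-0.55146259  0.27700096 -0.63385611]
```

View pics/pre.png

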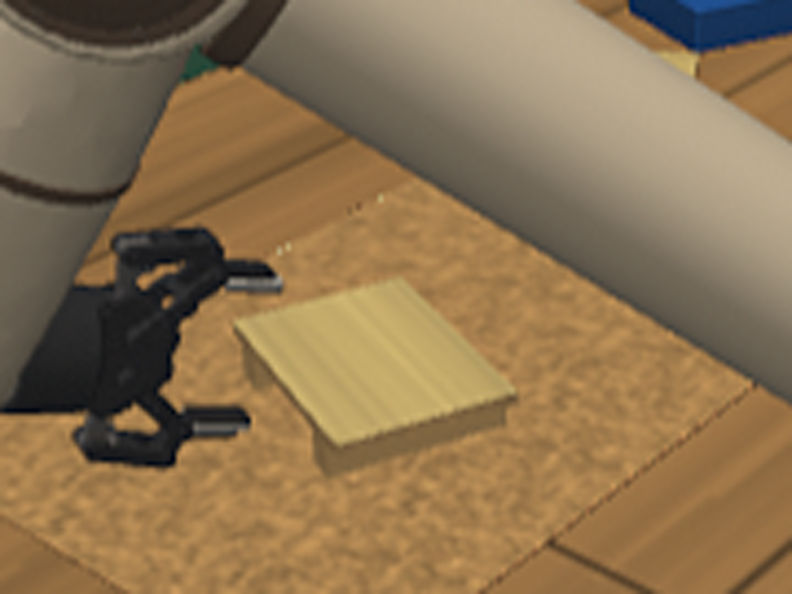

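The side view shows the open gripper in front of the board's +y edge. The lower fingertip, near (245,420) in the crop, is lined up with the gap between the cleats at (240..330, 370..450). I'll move in now and watch the force.

```bash
python3 - <<'E'
from h import *
y,z=P1(17); A=tcp(0,y,z,17); b=np.r_[R2@[0,1],0]
for s in(.018,.0):
    env.move_linear(A+s*b,speed=.06); print(env.read_t(),env.read_force())
    if np.linalg.norm(env.read_force())>5: break
crop("side",230,130,180,135,4.4,"pics/in.png")
E
```

```text
4.4667 [-0.48011739  0.49453956 -0.75830901]
4.9167 [ 0.2261497  -0.16248062 -0.14571517]
```

View pics/in.png

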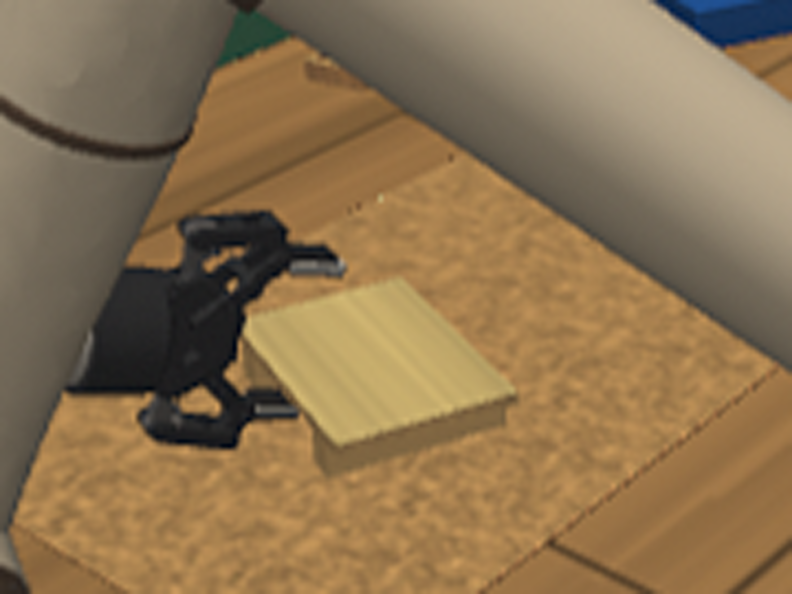

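The lower fingertip now disappears under the board's edge at crop (298,410), with no contact force. Next I close and check.

```bash
python3 - <<'E'
from h import *
env.close_gripper(30); print(env.read_t(),env.read_force(),env.read_opening(),env.read_finger_force())
crop("side",230,130,180,135,4.4,"pics/cl.png")
E
```

```text
5.65 [ 0.71169609 -0.02291719  1.04943709] 0.09837630492821851 31.727492809295654
```

View pics/cl.png

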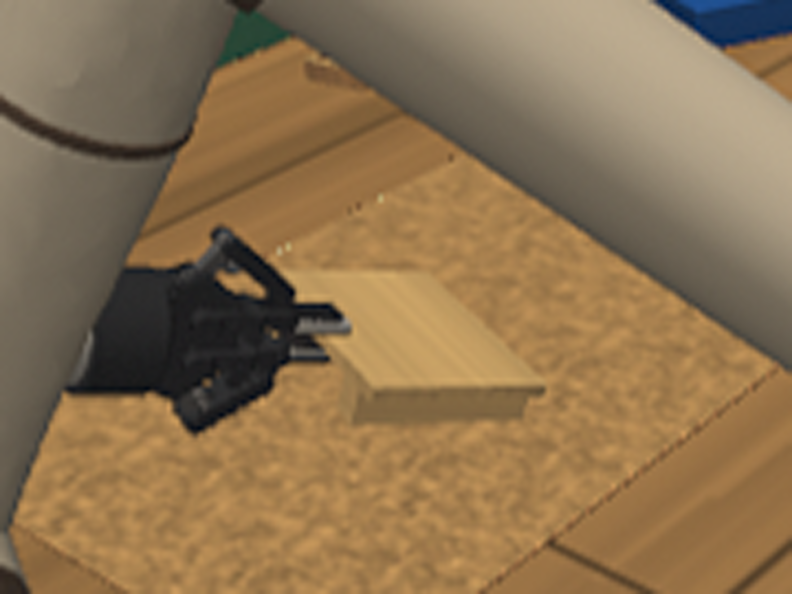

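The board is gripped on its edge: the opening of about 8 mm matches the plywood, and it is tilted about 17°. Its pivot corner moved from crop (505,425) to (525,415), so I'll measure that slip.

```bash
python3 - <<'E'
from h import *
for u in[(505,425),(525,415)]:
    p=at("side",(230+u[0]/4.4,130+u[1]/4.4),.003); print((R2.T@(p[:2]-C))*1e3)
E
```

```text
[-68.62595672 -57.19839543]
[-64.89915031 -73.44530814]
```

```bash
python3 - <<'E'
from h import *
T0=env.read_tcp_pos(); piv=w(0,-.0735,.003); ax=np.r_[R2@[1,0],0]; dz=0
piv=piv+ax*np.dot(T0-piv,ax); f0=env.read_force()
for k in range(1,7):
    a=73*k/6; r=R.from_rotvec(ax*np.deg2rad(a))
    env.move_linear(piv+r.apply(T0-piv)+[0,0,dz],rot=ori(17+a,'n'),speed=.07)
    f=env.read_force(); print(round(env.read_t(),2),17+a,f.round(1),env.read_finger_force(),round(env.read_opening(),3))
    if f[2]>8: dz+=.0015
    if np.linalg.norm(f)>30: print("stop");break
    if k==3: cv2.imwrite("pics/m.png",env.camera("side")[:,:,::-1])
cv2.imwrite("pics/up.png",cv2.resize(np.hstack([env.camera("side")[80:300,200:430,::-1],cv2.imread("pics/m.png")[80:300,200:430]]),None,fx=1.7,fy=1.7))
E
```

```text
6.18 29.166666666666664 [1.  2.3 0.2] 31.564223170280457 0.095
6.66 41.33333333333333 [0.5 2.2 2.4] 31.47802233695984 0.095
7.13 53.5 [ 0.5  0.6 -0.7] 31.070868372917175 0.097
7.66 65.66666666666666 [ 0.6  0.7 -2.4] 30.803099870681763 0.097
8.13 77.83333333333334 [-0.1  0.7 -3.2] 30.80128312110901 0.098
8.61 90.0 [ 0.2 -0.4 -2.6] 30.823148488998413 0.096
```

View pics/up.png

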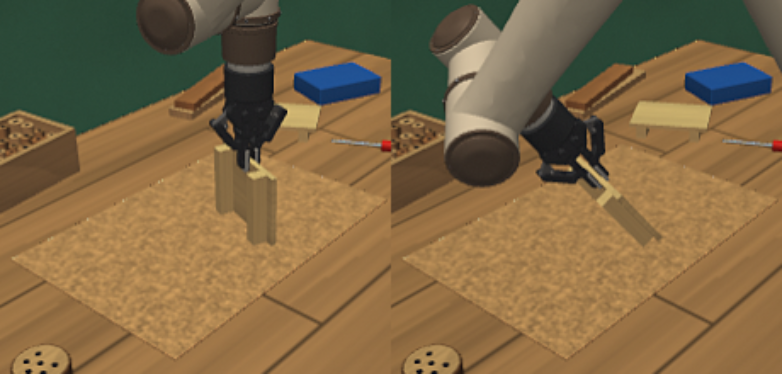

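The left half shows the board held upright with its cleats facing the camera; the right half is the mid-tip view. Fz of -2.6 N equals the board's weight, so it hangs a hair above the mat. I'll lower it to contact, then measure.

```bash
python3 - <<'E'
from h import *
p=env.read_tcp_pos()
for i in range(12):
    p=p-[0,0,.001]; env.move_linear(p,speed=.03); f=env.read_force(); print(i,f.round(1))
    if f[2]>0.5: break
print(env.read_t(),p,(R2.T@(p[:2]-C))*1e3)
crop("side",310,150,70,80,7.4,"pics/up2.png")
E
```

```text
0 [-0.3  0.8 -2.5]
1 [-0.4  0.6 -2.8]
2 [-1.1  0.5  2.7]
9.4083 [ 0.49779278 -0.06087463  0.10439671] [ 4.62622116e-02 -9.81408324e+01]
```

View pics/up2.png

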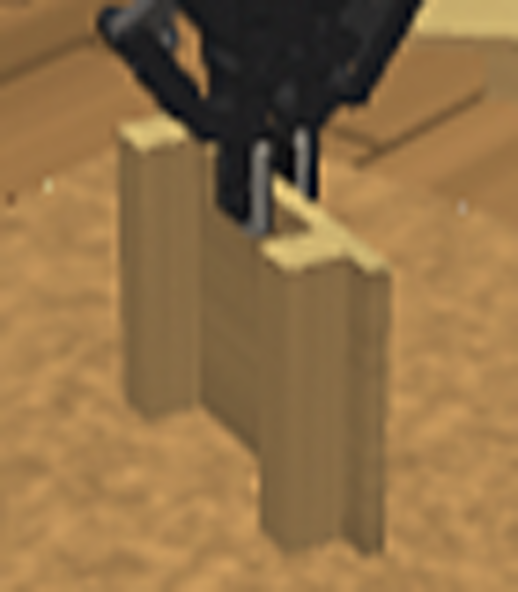

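The board stands on its side with its midplane at board-start y=-98 mm, and its foot corner is near crop (290,550). Next I release, go round to the cleat side and grip the far cleat across its width.

```bash
python3 - <<'E'
from h import *
for u,z in[((290,550),.003),((290,268),.123),((388,265),.123)]:
    p=at("side",(310+u[0]/7.4,150+u[1]/7.4),z); print((R2.T@(p[:2]-C))*1e3)
p=.018e3; P=20; o=ori(P,'x',-1); c,s=np.cos(np.deg2rad(P)),np.sin(np.deg2rad(P))
T=lambda back:w(.055,-.0936+.0065+back*c,.003+.095+back*s)
env.open(); print(env.read_t(),env.read_force())
q=env.read_tcp_pos(); env.move_linear(q+[0,0,.09],speed=.25)
env.move_to(T(.09)+[0,0,.08],o); env.move_linear(T(.075),speed=.25); print(env.read_t())
cv2.imwrite("pics/g.png",cv2.resize(np.hstack([env.camera("side")[130:270,250:420,::-1],env.camera("top")[140:280,230:400,::-1]]),None,fx=2.3,fy=2.3,interpolation=cv2.INTER_CUBIC))
E
```

```text
[-64.75713397 -73.12382205]
[-68.10406525 -69.92231614]
[ -82.74615966 -100.6922342 ]
10.1833 [-0.14398526  0.04898471  1.19490569]
13.0583
```

View pics/g.png

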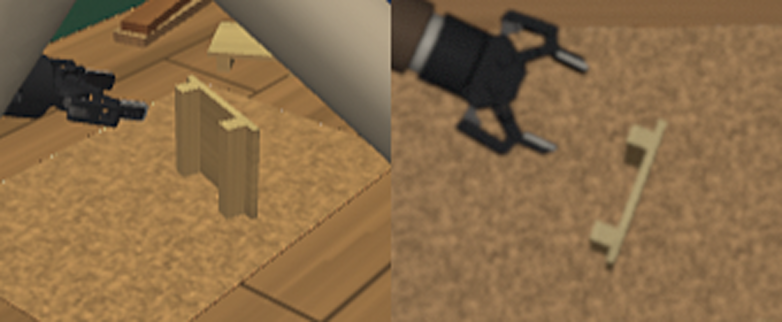

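The board stands free. In the right half (top view), the open fingers at (585,70) and (550,150) straddle the far cleat at (640,140). The measured corners are within about 4 mm of prediction, so I'll move in and grip.

```bash
python3 - <<'E'
from h import *
P=20; c,s=np.cos(np.deg2rad(P)),np.sin(np.deg2rad(P))
T=lambda back:w(.055,-.0936+.0065+back*c,.003+.095+back*s)
for b in(.03,.0):
    env.move_linear(T(b),speed=.08); print(env.read_t(),env.read_force().round(1))
env.close_gripper(30); f=env.read_force(); print(env.read_t(),f,env.read_opening(),env.read_finger_force())
if .18<env.read_opening()<.3 and np.linalg.norm(f)<15:
    T0=env.read_tcp_pos(); ax=np.r_[R2@[1,0],0]; piv=w(0,-.1026,.003); piv=piv+ax*np.dot(T0-piv,ax)
    for k in range(1,9):
        a=min(11*k,86); r=R.from_rotvec(ax*np.deg2rad(a))
        env.move_linear(piv+r.apply(T0-piv),rot=ori(P+a,'x',-1),speed=.05)
        f=env.read_force(); print(round(env.read_t(),2),a,f.round(1),round(env.read_opening(),3))
        if np.linalg.norm(f)>25: print("stop");break
    np.save("st.npy",np.r_[T0,piv,a])
cv2.imwrite("pics/d.png",cv2.resize(np.hstack([env.camera("side")[130:270,250:420,::-1],env.camera("top")[140:280,230:400,::-1]]),None,fx=2.3,fy=2.3,interpolation=cv2.INTER_CUBIC))
E
```

```text
13.8667 [ 0.1 -0.8 -0.2]
14.3917 [ 0.1 -0.2  0.2]
15.0 [0.00505332 0.60183613 0.28481822] 0.22450347855918792 35.666086077690125
15.52 11 [0.8 0.4 0.2] 0.224
16.03 22 [-0.6 -1.6  3.1] 0.223
16.55 33 [-1.3 -2.4  6. ] 0.226
17.07 44 [-1.2 -3.4  6.6] 0.223
17.58 55 [-1.8 -1.7  5.7] 0.224
18.1 66 [ 0.6 -0.8  2.4] 0.223
18.62 77 [ 0.4 -0.3  0.5] 0.221
19.07 86 [-0.7 -1.  -0.9] 0.223
```

View pics/d.png

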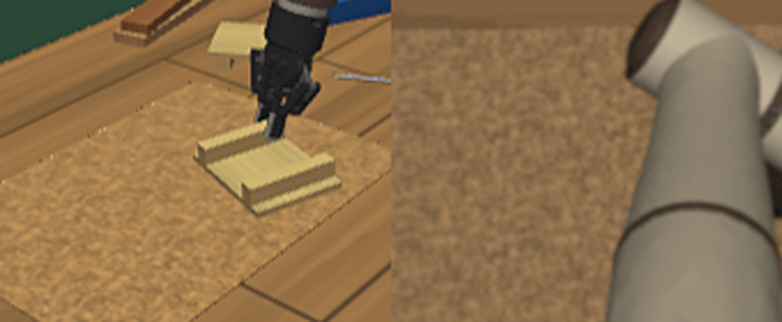

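The board is nearly flat at 86° with its cleats up, the far cleat still gripped at (272,130). I'll turn it the last 4°, lower it until it touches, release and back away.

```bash
python3 - <<'E'
from h import *
st=np.load("st.npy"); T0,piv=st[:3],st[3:6]; ax=np.r_[R2@[1,0],0]; P=20
for a in(88,90):
    env.move_linear(piv+R.from_rotvec(ax*np.deg2rad(a)).apply(T0-piv),rot=ori(P+a,'x',-1),speed=.02)
    print(a,env.read_force().round(1))
p=env.read_tcp_pos()
for i in range(8):
    if env.read_force()[2]>3: break
    p=p-[0,0,.0007]; env.move_linear(p,speed=.02); print(env.read_force().round(1))
env.open(); print(env.read_t(),env.read_force().round(1))
z=R.from_quat(env.read_orientation()).as_matrix()[:,2]
env.move_linear(env.read_tcp_pos()-.06*z,speed=.1)
env.move_linear(env.read_tcp_pos()+[0,0,.12],speed=.25)
env.set_joints([-1.087,0.385,0.008,0,-1.194,-0.259]); print(env.read_t())
cv2.imwrite("pics/e.png",cv2.resize(np.hstack([env.camera("side")[110:310,140:470,::-1],env.camera("top")[120:320,130:520,::-1]]),None,fx=1.1,fy=1.1,interpolation=cv2.INTER_CUBIC))
E
```

```text
88 [-0.2 -0.3 -1. ]
90 [0.6 3.1 4.3]
20.4583 [ 0.5  0.1 -0.9]
23.8167
```

View pics/e.png

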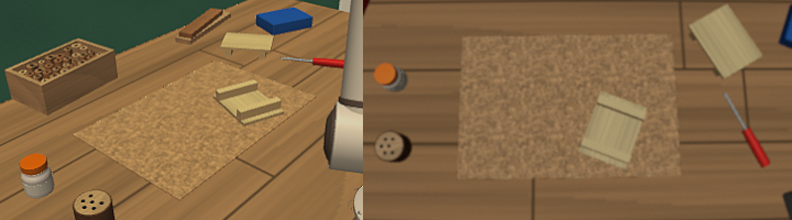

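The board lies flat on the mat with its cleats up, at (613,130) in the top half. The log, glue jar and screwdriver are where they were.

```bash
python3 -c "
from workcell import env
print(env.hand_in())"
```

```text
the job is handed in; nothing more can be done
None
```

The board is turned over and lies flat on the mat, cleats up; it was tipped on its edge and eased down under grip, the log, glue jar and screwdriver look unmoved in the last pictures, and the job was handed in at about 24 s (no verdict was returned).

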